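# Prove the breaker, refit the ignition knob and hold it in

### The arm

A 6-joint arm with a two-finger parallel gripper is mounted at the origin on a cart in front of the work surface, level with it; the furniture and walls round the work are solid. World frame = base frame: x ahead of the robot, y to its left, z up, the work surface at z = 0. Lengths are in m, angles in degrees, forces in N, time in s.
With the tool pointing down it reaches from about 0.25 to 0.725 m from the base axis. Payload 9.7 kg.
Tool frame: the origin (TCP) lies between the finger pads; the fingertips stand 22 mm ahead of it and the grasp point (between the pads) lies 3 mm ahead of it; z points along the fingers, y is the line along which they close (so a half turn about z gives the same grasp; the last joint's range is limited). The gripper opens to 85 mm and grips with 20 to 120 N. Pads are 22 mm wide; open, the fingers measure 114 mm over their backs; the gripper's body (76 mm by 85 mm) begins 54 mm behind the grasp point. The pads swing forward as they close: fully open they stand 13 mm farther back than shut.
Start: joints at [67.552, 4.979, 10.078, 95.1, 0, 90], TCP at [0.21, 0.508, 0.253] pointing down, gripper open.
Joint ranges: [-179.16, 179.16], [-48.56, 103.87], [-65.8, 70.77], [-126.05, 130.52], [-82.76, 87.17], [-180, 180]. Speed limits (degrees/s): [127.2, 127.2, 147.25, 180, 180, 180].

### API

Orientations are given as [roll, pitch, yaw] about the fixed x, y, z axes, in that order (R = Rz(yaw) Ry(pitch) Rx(roll)).
In Python, from workcell import bot, viewer, finder gives the robot as it stands.
- The arm moves only by the tool move_arm, never from a script. Its arguments are lists of equal length, an entry for each row: "offset": the shift along the tool's x, y, z in cm, a list of three; "twist": the turn, a rotation vector about the tool's x, y, z in rad, a list of three; "grip": the opening, from 0 (shut) to 1 (fully open). In form: {"offset": [[x, y, z], ...], "twist": [[ax, ay, az], ...], "grip": [grip, ...]}. A call has 1 to 5 rows; each row shifts and turns the commanded pose from where the row before left it, along the tool's axes as they then stand; what a row does not reach is not made up. A row lasts 1/10 s, in which the tool goes at most 50 mm and 8.59 degrees, less where a joint would pass 70% of its speed; a pose out of reach is approached as far as the arm can. A call is refused whole if a number of a shift passes 5 or a number of a turn 0.15, either way. A call with a gripper value outside its range is refused whole. The fingers move at their own pace and stop on an object; "force" is the grip in N (left out, the last holds). Time passes only in rows, so rows that do not move let the fingers close. It gives the time, the measured TCP pose, the force, the opening and the grip force at its end, in the units of the state.
- bot.get_obs(): the state, without advancing time (a new reading comes with each control period).
- viewer.camera(name): name is "side" or "top"; returns a dict with "color" (420x560x3 uint8, red, green, blue), "depth" (420x560 float32, m along the optical axis (not along the pixel's ray), 0 where there is no reading), "vfov" (degrees; the focal length in pixels is half the picture's height over the tangent of half this angle, whatever the lens; pixels are square), "cx", "cy" (the principal point, pixels), "position" and "attitude" of the camera in the world. Camera axes: x right, y down, z forward; pixel columns grow to the right and rows downward; lengths in m; the calibration is good to about 2 mm. A picture is of the moment at which its call begins.
- bot.job_done(): hands the job in; it is judged then, once.
Trained networks look in a picture, given as the dict that the camera call returned (one of the last four; its "shot" number tells which), for a name from the list of things; names that differ only in an ending like _2 or _b are one class to them, and where a whole thing is asked for, a point or a joint stands for the part that bears it (a point fixed in the world has none). Each returns a list of dicts, best first, with "p" (0 to 1); they miss things now and then, are a little off and sometimes report something else, mostly with a low value. They report only what shows in the picture. A call takes as long as a camera call. They do not tell look-alikes from the thing itself.
- finder.boxes_of(picture, thing): "position" ([column, row] in pixels, amid what is visible of it).
- finder.pinpoint(picture, thing): "position" ([column, row] in pixels: a listed point, or the origin of a listed thing).
The state is a dict: "time": time; "q": joint angles; "qd": joint speeds; "joint_efforts": joint torques, N m; "ee_pos": TCP position; "tcp_rot": TCP orientation; "wrist_force": force on the tool from outside, world axes, zero at the start; "torque": the same for the moment, N m; "opening": finger opening in m; "grasp_force": force on a finger pad.
Only numpy, scipy, OpenCV 4.12 (cv2) and the standard library are available. Lean on these libraries where they do the work, as an engineer would, in place of code of your own. Each camera call takes 0.05 s, during which the arm holds its last target. There are 200 camera calls.

### The job

The water heater's ignition control box lies on its back on the bookcase so that its ignition contact can be metered. First prove the breaker: press its yellow test button so that the blue lever drops, then lift the lever back up until it latches. Then pick up the black knob, turn it so that its D-shaped bore matches the flat of the spindle, push it fully home on the spindle and press it right in against the spindle's spring; finish still gripping the knob and keeping it pressed in, with everything else left where it was.

Things in the scene. Friction and masses are not known exactly. Their poses are not given: they have to be found in the camera images.
- control_box: Fixed light grey box, 160 (x) by 250 (y) by 60 mm tall, on its back, face up. Origin: centre of its underside; +x: to its upper edge with three black glands (away from the robot at yaw 0), +y: robot's left at yaw 0. White breaker, 90 x 42 mm, face 9 mm over the box's face, centred at x = 4, y = 68 mm; bare spindle at x = 0, y = -62 mm.
- button_top (a point): Centre of the top of the yellow test button (round, 14 mm across), on the breaker, 42 mm to +x of the lever's pivot. It stands 13 mm over the breaker's face, travels 5 mm straight down against a spring (1.2 N, rising to 3.7 N at the bottom) and trips the lever after about 3 mm; it springs back.
- test_button (a joint): Travel of the test button (m): 0 out, 0.005 fully pressed. It also dips for a moment while the lever is lifted back past the catch.
- lever_tip (a point): Tip of the blue breaker lever, a paddle 12 mm wide (along the box's y), 7 mm thick, with a rounded end 10 mm thick, 30 mm long from pivot to tip. Set, it leans 0.2 rad to the box's +x, its tip 95 mm above the box's underside; tripped, it leans 0.65 rad to -x (towards the lower edge), its tip 90 mm above the box's underside.
- lever_hinge (a point): Pivot of the lever (fixed on the box, 66 mm above its underside, at x = -12 mm, y = +68 mm of the box); the pivot's axis is the box's y. The point has the box's axes.
- breaker_lever (a joint): Angle of the lever (rad): 0 up and latched, 0.85 dropped to the box's -x. A spring drops it when the button is pressed and only then. To reset, push its front to +x near the tip (4 to 8 N), or pinch its sides and swing it, to about -0.1 so that the catch snaps in, then let go; its stop is at -0.15.
- spindle_turn (a joint): Angle of the spindle about the vertical (rad): 0 with its flat facing the box's -x, positive anticlockwise from above. Stiff (0.5 N m); it need not be turned.
- spindle_tip (a point): Centre of the upper end of the bare steel spindle; its z is up along the spindle, its x points away from the flat (the flat is on its -x side). D-shaped shaft 14 mm in diameter with a flat 1 mm from the axis, its end chamfered 1.3 mm, standing 32 mm above the box's face when out.
- spindle (a joint): How far the spindle is pressed in (m): 0 out, 0.008 at its stop. Spring: 4 N when out, 10 N at the stop. The ignition contact is closed beyond 0.005.
- knob: Black knob, about 40 g, on its open underside. Origin: centre of the underside, z up. Skirt 45 mm across, 17 mm tall; on it a grip bar 42 mm long (x), 13 mm wide (y), top at 39 mm; white pointer on the bar's +x end. Bore open below: D, 15.4 mm across, flat 1.6 mm from the axis on -x (away from the pointer), chamfered, 15 mm deep. Home: 15 mm down the spindle, x as the spindle's x.
- filler_tub: Bystander: small white round tub, 66 mm across, 41 mm tall; origin under its centre.
- screw_box: Bystander: small orange and white screw carton, 52 x 90 x 32 mm; origin under its centre.
- pvc_elbow: Bystander: white plastic pipe elbow, 58 x 58 x 33 mm; origin under its centre.
- copper_cap: Bystander: copper pipe coupling standing on end, 22 mm across, 38 mm tall; origin under its centre.
- screwdriver: Bystander: flat screwdriver with a red handle, 214 mm long (its y), 29 mm tall; origin under its centre.
There are look-alikes about, which are no part of the job. Of the things shaped like the knob, the black one is meant.

How it is judged:
By the outcome, as a careful person would: the job done as asked, in the order asked, and still so for the second after the job is handed in, while the arm keeps its last pose, push and grip.
It also fails if it takes over 61 s, if anything falls off the work surface, if the arm or the gripper's body presses on something with over 40 N, if the wrist force passes 120 N, or if a joint passes its speed limit or range.

## Working session

There is one attempt and no reset: what is moved stays moved. The work goes in short steps, Python scripts to look and compute and a tool call to move; the robot and the scene stay as the last step left them, time stands still between calls to the robot, and variables do not carry over. Pictures are saved under pics/ and viewed, at most 10 in all, crops included, and the job is handed in when it is done.

Besides the shell and the picture viewer there is one more tool, called after "Emit:" as a command line: name --argument value ..., lists and objects as JSON in quotes. move_arm: Moves the arm, as the interface text tells. Its arguments: {"type":"object","properties":{"offset":{"type":"array","items":{"type":"array","items":{"type":"number"}}},"twist":{"type":"array","items":{"type":"array","items":{"type":"number"}}},"grip":{"type":"array","items":{"type":"number"}},"force":{"type":"number"}},"required":["offset","twist","grip"]}

```bash
mkdir -p pics
cat > h.py <<'E'
import numpy as np, cv2
from scipy.spatial.transform import Rotation as R
from workcell import bot, viewer, finder
def camR(c):
    a=np.array(c["attitude"],float)
    if a.shape==(3,3): return a
    if a.size==4: return R.from_quat(a).as_matrix()
    return R.from_euler('xyz',a,degrees=True).as_matrix()
def f(c): return 210/np.tan(np.radians(c["vfov"])/2)
def ray(c,u,v): return camR(c)@np.array([(u-c["cx"])/f(c),(v-c["cy"])/f(c),1])
def atz(c,u,v,z):
    r=ray(c,u,v);p=np.array(c["position"]);return p+r*(z-p[2])/r[2]
def proj(c,P):
    q=(np.atleast_2d(P)-np.array(c["position"]))@camR(c);return q[:,:2]/q[:,2:]*f(c)+[c["cx"],c["cy"]]
def cloud(c):
    v,u=np.mgrid[:420,:560];d=c["depth"];
    X=np.stack([(u-c["cx"])/f(c)*d,(v-c["cy"])/f(c)*d,d],-1)@camR(c).T+np.array(c["position"])
    X[d==0]=np.nan;return X
def save(n,img): cv2.imwrite("pics/"+n,np.ascontiguousarray(img[...,::-1]))
E
python3 - <<'E'
from h import *
np.set_printoptions(precision=4,suppress=True)
for n in("top","side"):
    c=viewer.camera(n);save(n+"0.png",c["color"]);X=cloud(c)
    print(n,c["position"],c["attitude"],c["vfov"],c["cx"],c["cy"])
    for t in["control_box","lever_hinge","lever_tip","button_top","spindle_tip","knob"]:
        for d in finder.pinpoint(c,t)[:3]:
            u,v=d["position"];i,j=int(round(v)),int(round(u))
            print(t,round(d["p"],2),np.array(d["position"]),X[i,j] if 0<=i<420 and 0<=j<560 else None)
print(bot.get_obs())
E
```

```text
top [ 0.3679 -0.1288  1.0038] [-167.7356    0.2657  -87.8948] 49.35537562248089 276.308323600534 200.54559318269924
control_box 0.81 [215.6 227.8] [0.5096 0.0067 0.0606]
lever_hinge 0.56 [182.2 232.5] [0.4965 0.0736 0.076 ]
lever_tip 0.56 [175.9 227. ] [0.5036 0.0823 0.0951]
button_top 0.41 [179.  208.8] [0.5429 0.0821 0.0831]
spindle_tip 0.66 [251.3 141.9] [ 0.7175 -0.0535  0.0133]
spindle_tip 0.61 [239.5 215.4] [ 0.5329 -0.0449  0.0939]
spindle_tip 0.42 [177.8 231.1] [0.4978 0.0812 0.0795]
knob 0.93 [387.8 254.3] [ 0.471  -0.3563  0.0366]
knob 0.82 [313.7 246. ] [ 0.482  -0.1999  0.0388]
knob 0.59 [350.7 232.5] [ 0.5154 -0.2787  0.0337]
side [ 0.4737 -0.8178  0.6889] [-130.7928   -0.0434   -8.5474] 45.832293850519164 279.05676558774974 204.9552791359751
control_box 0.92 [239.2 199.3] [ 0.5072 -0.0692  0.0611]
lever_hinge 0.67 [231.7 154.5] [0.5051 0.0723 0.0707]
lever_tip 0.64 [232.4 146. ] [0.5063 0.0728 0.0909]
button_top 0.57 [246.7 149.4] [0.5387 0.0813 0.0742]
spindle_tip 0.57 [251.  181.3] [ 0.5337 -0.0527  0.0901]
knob 0.82 [235.1 271. ] [ 0.4848 -0.216   0.0175]
knob 0.81 [291.3 272.8] [ 0.583  -0.2369  0.019 ]
knob 0.71 [260.9 305.4] [ 0.5216 -0.2989  0.0186]
{'time': 0.7, 'q': array([67.5518,  4.9799, 10.0795, 95.0998,  0.0015, 89.9999]), 'qd': array([ 0.0096, -0.1455, -0.0462,  0.0304, -0.0294, -0.0353]), 'joint_efforts': array([  0.0005, -51.997 ,  46.4778,   0.0012,   0.    ,   0.    ]), 'ee_pos': array([0.21  , 0.5083, 0.2533]), 'tcp_rot': array([-179.9998,   -0.0015,  157.5519]), 'wrist_force': array([-0.6987,  0.0213, -0.8477]), 'torque': array([ 0.0286, -0.0092, -0.0544]), 'grasp_force': 0.0, 'opening': 0.08510096322692488}
```

```bash
python3 -c "
import cv2
a=cv2.imread('pics/top0.png');b=cv2.imread('pics/side0.png')
x=cv2.resize(a[120:300,120:440],(800,450),interpolation=2);cv2.imwrite('pics/t1.png',x)
x=cv2.resize(b[90:340,150:400],(600,600),interpolation=2);cv2.imwrite('pics/s1.png',x)"
```

```text
(no output)
```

View pics/t1.png

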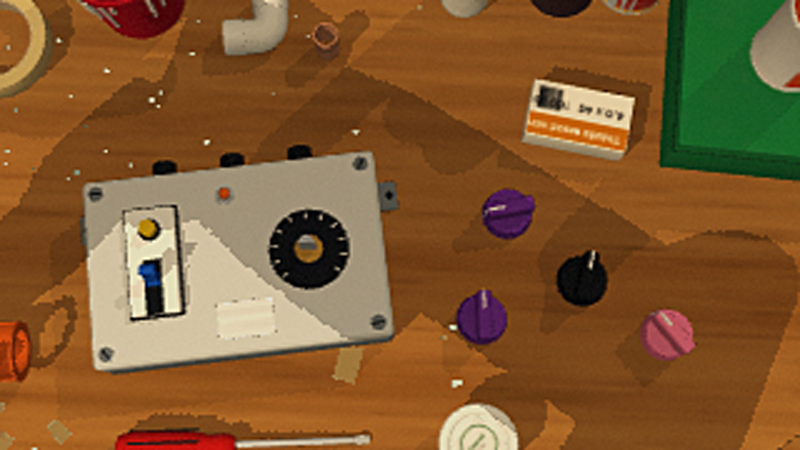

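View pics/s1.png

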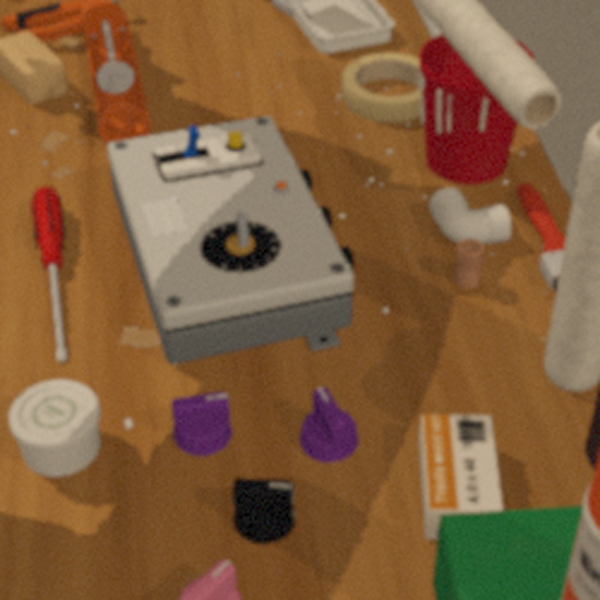

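The top view shows the box (crop corners about (85,185) to (393,335)), the breaker on the left and the spindle at (308,243). The black knob is at (583,278) with its pointer up and slightly right. The side view agrees.

```bash
cat > m.py <<'E'
from h import *
np.set_printoptions(precision=4,suppress=True)
ims=[]
for n in("top","side"):
    cs=[viewer.camera(n) for _ in range(6)]
    c=dict(cs[-1]);D=np.stack([k["depth"] for k in cs]);c["depth"]=np.median(D,0)
    c["color"]=np.mean([k["color"] for k in cs],0).astype(np.uint8)
    np.savez(n+".npz",**{k:c[k] for k in c if k!="shot"})
    X=cloud(c);col=c["color"].astype(int)
    m=(X[...,2]>.052)&(X[...,2]<.064)&(X[...,0]>.36)&(X[...,0]<.66)&(abs(X[...,1])<.2)
    m=cv2.morphologyEx(m.astype(np.uint8),cv2.MORPH_OPEN,np.ones((3,3)))
    k,l,s,_=cv2.connectedComponentsWithStats(m);i=1+np.argmax(s[1:,4])
    P=X[l==i];print(n,"box z",np.median(P[:,2]),cv2.minAreaRect((P[:,:2]*1000).astype(np.float32)))
    # knob
    kb=(np.hypot(X[...,0]-.515,X[...,1]+.283)<.04)&(X[...,2]>.004)
    P=X[kb];t=P[(P[:,2]>.03)]
    print("knob n",len(P),len(t),"bar c",t.mean(0),"zmax",np.percentile(P[:,2],95),np.percentile(t[:,2],50))
    e=np.linalg.eigh(np.cov(t[:,:2].T));print("bar",e[0]**.5,np.degrees(np.arctan2(e[1][1,1],e[1][0,1])), cv2.minAreaRect((t[:,:2]*1000).astype(np.float32)))
    sk=P[(P[:,2]<.03)];print("skirt",sk.mean(0),cv2.minEnclosingCircle((P[:,:2]*1000).astype(np.float32)))
    w=kb&(col.min(-1)>90);print("pointer",w.sum(),X[w].mean(0), np.argwhere(w).mean(0))
    # spindle
    sp=(np.hypot(X[...,0]-.53,X[...,1]+.05)<.03)&(X[...,2]>.072);P=X[sp];print("spindle",len(P),P.mean(0),P[P[:,2]>.086].mean(0),P[:,2].max())
    u,v=(239,217) if n=="top" else (250,188)
    ims.append(cv2.resize(c["color"][v-20:v+20,u-20:u+20],(400,400),interpolation=cv2.INTER_CUBIC))
save("sp.png",np.hstack(ims))
E
python3 m.py
```

```text
top box z 0.060390807362839916 ((520.9553833007812, 12.213447570800781), (160.19149780273438, 250.38548278808594), 8.811383247375488)
knob n 339 128 bar c [ 0.5199 -0.2856  0.0388] zmax 0.040208776552169055 0.039280509968498745
bar [0.0038 0.0123] 166.87382254445617 ((520.6073608398438, -286.2755126953125), (13.013044357299805, 42.11807632446289), 77.29502868652344)
skirt [ 0.5179 -0.2827  0.0162] ((520.11865234375, -285.5720520019531), 21.764028549194336)
pointer 7 [ 0.5343 -0.2896  0.04  ] [223.     356.5714]
spindle 33 [ 0.5316 -0.0495  0.0887] [ 0.5321 -0.0491  0.0919] 0.0937465356937276
side box z 0.0598660702357553 ((521.5285034179688, 11.349357604980469), (159.5030517578125, 250.46014404296875), 8.6781644821167)
knob n 599 218 bar c [ 0.521  -0.2886  0.0369] zmax 0.03909302511821701 0.038186684202401844
bar [0.0037 0.0121] 167.5921962407399 ((521.1522216796875, -286.4427490234375), (12.690644264221191, 41.86812973022461), 78.05686950683594)
skirt [ 0.5197 -0.2975  0.0164] ((520.9391479492188, -288.0104064941406), 21.120737075805664)
pointer 0 [nan nan nan] [nan nan]
spindle 50 [ 0.5338 -0.0517  0.0845] [ 0.5338 -0.0506  0.0906] 0.09258707547899014m.py:20: RuntimeWarning: Mean of empty slice.
  w=kb&(col.min(-1)>90);print("pointer",w.sum(),X[w].mean(0), np.argwhere(w).mean(0))
  ret = um.true_divide(
```

View pics/sp.png

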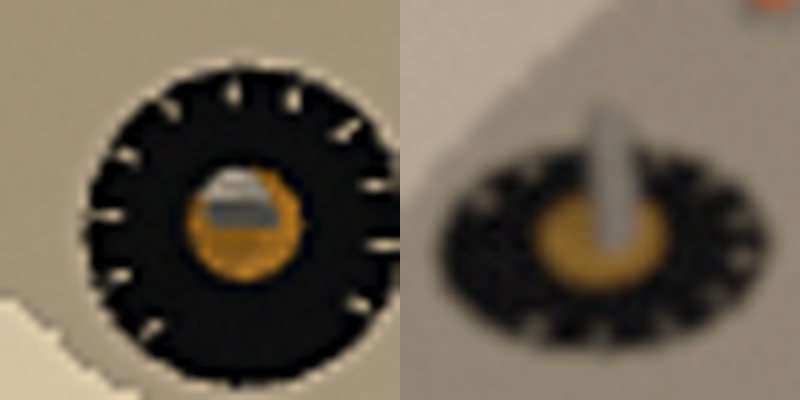

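Left (top camera), the spindle's grey D is at (240,200) and its flat faces the bottom of the picture, tilted slightly. Right (side camera), the shaft is at (615,180). Next I measure the flat's angle and plan the first move.

```bash
cat >> h.py <<'E'
BX=np.array([.5212,.0118]);BY=8.75
def boxw(x,y): return BX+R.from_euler('z',BY,degrees=True).as_matrix()[:2,:2]@[x,y]
def plan(x,y,z,yaw):
    o=bot.get_obs();Rm=R.from_euler('xyz',o["tcp_rot"],degrees=True)
    T=R.from_euler('xyz',[180,0,yaw],degrees=True);d=np.array([x,y,z])-o["ee_pos"]
    print("t",round(o["time"],2),"pos",o["ee_pos"].round(4),"rot",o["tcp_rot"].round(2),"F",o["wrist_force"].round(1),"q",o["q"].round(1),"open",round(o["opening"],4))
    print("twist",(Rm.inv()*T).as_rotvec().round(3),"cm before twist",(Rm.inv().apply(d)*100).round(2),"cm after twist",(T.inv().apply(d)*100).round(2))
E
python3 - <<'E'
from h import *
np.set_printoptions(precision=3,suppress=True)
d=np.load("top.npz");c={k:d[k] for k in d}
col=c["color"].astype(float)[205:230,228:252]
sat=(col.max(-1)-col.min(-1));g=col.mean(-1)
print("sat");print(sat[8:22,4:24].astype(int));print("grey");print(g[8:22,4:24].astype(int))
s=boxw(0,-.062);print(s,proj(c,[[*s,.092],[*s,.06]]))
for yaw in(-12,-2,8):
    a=np.radians(yaw);e=np.array([-np.sin(a),np.cos(a)]);n=np.array([np.cos(a),np.sin(a)])
    print(yaw,*[proj(c,[[*(s-.001*n+k*.0069*e),z] for k in(1,-1)]).ravel() for z in(.0905,.062)])
plan(*boxw(.03,.068),.125,188.75)
E
```

```text
sat
[[ 11   1   1   1   1   2   2   1   1   1   3   3  18   8  10   4   0   2
    2   1]
 [  1   1   2   1   0   1   1   1  12  28  28  29  58  98  69  10   5   2
    1   1]
 [  0   0   1   2   1   4   5   6  26  25  24  20  26  88 126  43  12   5
    0   2]
 [  1   1   1   1   1   2  28  44  23  25  26  21  18  25 109 124  44   9
    3   0]
 [  1   2   1   1   5  13  67  63   7  11  12  12  10  17  81 132 119  11
    2   0]
 [  2   1   2   0   7  24  90  55   1   6   6   6   6   2  21 130 118   8
    6   1]
 [  1   1   2   1   8  35 122 103  46  26  28  28  27  22  43 129 122  34
    7   2]
 [  2   1   1   1   7  17  86 112 107 107 110 109 111 123 120 127 121   2
    5   1]
 [  1   1   1   2   4   7  60 110 104 101 101  99 102 114 117 115  79  11
    3   1]
 [  0   1   1   1   2   7  33 116 108 103 100 103 116 116 122 121  35   8
    2   1]
 [  1   2   1   1   2   5   4  43 119 114 111 124 125 129 118  34  10   6
    1   0]
 [  3   1   1   1   0   1   5   5  27  71 101 134 112  54  26   7   6   0
    3   2]
 [  1   1   1   0   1   1   2   3   7   4   1  12   2   6   7   4   2   1
  
[... 1086 characters left out ...]
86  51  27   7  12  13
   15  13]
 [  5  10  11  12  12  11  11   8   7   8  10  18  11   9  11  12  13  12
   15  15]
 [ 10  12  12  12  10  14  13  14  12  13  12  12  11  11  14  12  15  14
   14  13]]
[ 0.531 -0.049] [[242.247 216.357]
 [243.429 219.084]]
-12 [238.895 216.146 245.46  217.772] [240.048 218.586 246.423 220.167]
-2 [238.876 216.735 245.647 217.209] [240.03  219.159 246.604 219.619]
8 [238.961 217.318 245.732 216.624] [240.113 219.724 246.686 219.051]
t 1.3 pos [0.21  0.508 0.253] rot [-180.      0.    157.55] F [0.2 0.4 0.7] q [67.6  5.  10.1 95.1 -0.  90. ] open 0.0856
twist [-0.     0.    -0.545] cm before twist [-46.76 -26.64  12.83] cm after twist [-26.2  -47.01  12.83]
```

Emit:
move_arm --offset '[[0,0,1],[0,0,1],[0,0,1],[0,0,1],[-2.4,-4.3,0]]' --twist '[[0,0,-0.136],[0,0,-0.136],[0,0,-0.136],[0,0,-0.136],[0,0,0]]' --grip '[0,0,0,0,0]'

```text
time: 1.8
ee_pos: [0.2384, 0.4711, 0.211]
tcp_rot: [-179.9, -0.1, -170.7]
wrist_force: [1.4, -1.5, 0.1]
opening: 0.0126
grasp_force: 0.0
```

Emit:
move_arm --offset '[[-2.4,-4.3,0],[-2.4,-4.3,0],[-2.4,-4.3,0],[-2.4,-4.3,0],[-2.4,-4.3,0]]' --twist '[[0,0,0],[0,0,0],[0,0,0],[0,0,0],[0,0,0]]' --grip '[0,0,0,0,0]'

```text
time: 2.3
ee_pos: [0.3923, 0.2734, 0.2135]
tcp_rot: [180.0, 0.0, -171.3]
wrist_force: [0.7, 0.8, -1.2]
opening: 0.0002
grasp_force: 0.0
```

Emit:
move_arm --offset '[[-2.4,-4.3,0],[-2.4,-4.3,0],[-2.4,-4.3,0],[-2.4,-4.3,0],[0,0,2]]' --twist '[[0,0,0],[0,0,0],[0,0,0],[0,0,0],[0,0,0]]' --grip '[0,0,0,0,0]'

```text
time: 2.8
ee_pos: [0.5159, 0.1156, 0.1948]
tcp_rot: [-180.0, 0.2, -171.6]
wrist_force: [-2.1, 1.5, -0.3]
opening: 0.0001
grasp_force: 0.0
```

```bash
cat > fit.py <<'E'
from h import *
from scipy.optimize import minimize
np.set_printoptions(precision=3,suppress=True)
d=np.load("top.npz");c={k:d[k] for k in d}
u0,v0,S=236,212,16
obs=c["color"].astype(float)[v0:v0+9,u0:u0+12]
def render(p,lab=False):
    x,y,yaw,zt=p[0]/1000,p[1]/1000,np.radians(p[2]),.092
    a=np.linspace(np.arccos(-1/7),-np.arccos(-1/7),40)
    def ring(r,f,z):
        t=np.linspace(np.arccos(-f/r),-np.arccos(-f/r),40)
        P=np.c_[r*np.cos(t),r*np.sin(t)]/1000@R.from_euler('z',yaw).as_matrix()[:2,:2].T+[x,y]
        return np.c_[P,np.full(40,z)]
    base=ring(7,1,.062);sh=ring(7,1,zt-.0013);top=ring(5.7,-.3+.0,zt) if 0 else ring(6.3,1,zt)
    def px(P): return np.round(((proj(c,P)-[u0-.5,v0-.5])*S)*16).astype(np.int32)
    L=np.zeros((9*S,12*S),np.uint8)
    cv2.fillConvexPoly(L,cv2.convexHull(px(np.r_[base,sh,top])),1,shift=4)
    cv2.fillConvexPoly(L,cv2.convexHull(px(np.r_[base[[0,-1]],sh[[0,-1]]])),1,shift=4)
    cv2.fillConvexPoly(L,cv2.convexHull(px(np.r_[sh,top])),2,shift=4)
    return np.stack([(L==k).reshape(9,S,12,S).mean((1,3)) for k in range(3)],-1)
sel=np.zeros((9,12),bool);sel[3:9,3:11]=True
def cost(p):
    A=render(p)[sel];o=obs[sel]
    B,_,_,_=np.linalg.lstsq(A,o,rcond=None);return ((A@B-o)**2).sum()/sel.sum()
if __name__=="__main__":
    best=[]
    for yaw in range(-24,25,4):
        r=min((minimize(lambda q:cost([q[0],q[1],yaw]),[x,y],method="Nelder-Mead") for x,y in((530.6,-49.5),(532,-50.5))),key=lambda r:r.fun)
        print(yaw,r.x,r.fun)
E
python3 fit.py; python3 -c "
from h import *
plan(*boxw(.03,.068),.106,188.75)"
```

```text
-24 [532.482 -47.591] 1281.0387215747603
-20 [531.109 -48.219] 1188.0463094110526
-16 [531.219 -48.281] 1013.3787427627661
-12 [531.311 -48.168] 829.9899589551425
-8 [531.266 -48.555] 661.2404681383669
-4 [531.276 -48.561] 546.581955699597
0 [531.233 -48.673] 495.6584164820588
4 [531.225 -48.756] 507.02203516323925
8 [531.316 -48.918] 578.2909191029561
12 [531.267 -48.941] 691.3236119619355
16 [531.313 -49.146] 839.9880076361136
20 [531.09  -49.131] 997.4373289809006
24 [530.98  -49.187] 1143.4983793071922
t 2.8 pos [0.5159 0.1156 0.1948] rot [-179.96    0.24 -171.58] F [-2.1  1.5 -0.3] q [12.7  1.  -0.5 88.2 -0.1  4.2] open 0.0001
twist [-0.001  0.004 -0.006] cm before twist [-1.93 -3.53  8.89] cm after twist [-1.94 -3.54  8.88]
```

Emit:
move_arm --offset '[[-2.0,-3.6,0],[0,0,3],[0,0,3],[0,0,0],[0,0,0]]' --twist '[[0,0,0],[0,0,0],[0,0,0],[0,0,0],[0,0,0]]' --grip '[0,0,0,0,0]'

```text
time: 3.3
ee_pos: [0.5374, 0.0871, 0.1338]
tcp_rot: [180.0, -0.0, -171.3]
wrist_force: [-0.3, 0.0, 0.3]
opening: -0.0
grasp_force: 0.0
```

```bash
python3 -c "
from h import *
plan(*boxw(.03,.068),.106,188.75)"
```

```text
t 3.3 pos [0.5374 0.0871 0.1338] rot [ 1.8000e+02 -4.0000e-02 -1.7127e+02] F [-0.3  0.   0.3] q [ 9.2  3.6 -4.6 81.8  0.   0.5] open -0.0
twist [ 0.    -0.001 -0.   ] cm before twist [-0.25 -0.4   2.78] cm after twist [-0.25 -0.4   2.78]
```

Emit:
move_arm --offset '[[-0.25,-0.4,0],[0,0,2.6],[0,0,0],[0,0,0.4],[0,0,0]]' --twist '[[0,0,0],[0,0,0],[0,0,0],[0,0,0],[0,0,0]]' --grip '[0,0,0,0,0]'

```text
time: 3.8
ee_pos: [0.5411, 0.0836, 0.1043]
tcp_rot: [180.0, 0.1, -171.3]
wrist_force: [-0.1, -0.3, -0.3]
opening: -0.0001
grasp_force: 0.0
```

Emit:
move_arm --offset '[[0,0,0.2],[0,0,0],[0,0,0]]' --twist '[[0,0,0],[0,0,0],[0,0,0]]' --grip '[0,0,0]'

```text
time: 4.1
ee_pos: [0.5412, 0.0836, 0.102]
tcp_rot: [180.0, 0.1, -171.3]
wrist_force: [2.2, -0.2, 2.3]
opening: -0.0004
grasp_force: 0.9
```

Emit:
move_arm --offset '[[0,0,0.2],[0,0,0],[0,0,0]]' --twist '[[0,0,0],[0,0,0],[0,0,0]]' --grip '[0,0,0]'

```text
time: 4.4
ee_pos: [0.5411, 0.0836, 0.0996]
tcp_rot: [180.0, 0.1, -171.3]
wrist_force: [1.7, 0.3, 3.5]
opening: -0.0
grasp_force: 1.6
```

```bash
cat > look.py <<'E'
from h import *
import sys
np.set_printoptions(precision=4,suppress=True)
for n in("top","side"):
    c=viewer.camera(n);X=cloud(c)
    for t in["lever_tip"]:
        for d in finder.pinpoint(c,t)[:2]:
            u,v=d["position"];print(n,t,round(d["p"],2),d["position"],X[int(v),int(u)])
    col=c["color"].astype(int);b=(col[...,2]>col[...,0]+40)&(np.hypot(X[...,0]-.5,X[...,1]-.077)<.07)
    print(n,"blue n",b.sum(),"mean",X[b].mean(0) if b.any() else None,"top pts",np.sort(X[b][:,2])[-3:])
    if len(sys.argv)>1:
        u,v=(180,228) if n=="top" else (240,155)
        save(sys.argv[1]+n+".png",cv2.resize(c["color"][v-40:v+40,u-40:u+40],(400,400),interpolation=2))
p=boxw(-.012,.068);print("hinge",p)
print(bot.get_obs()["time"])
E
python3 look.py
```

```text
top lever_tip 0.43 [175.3, 240.9] [0.4805 0.0884 0.0683]
top blue n 65 mean [0.491  0.0757 0.0821] top pts [0.0935 0.094  0.0941]
side lever_tip 0.47 [222.2, 147.1] [0.485  0.0707 0.0919]
side blue n 35 mean [0.4904 0.0721 0.0796] top pts [0.0911 0.0916 0.0919]
hinge [0.499  0.0772]
4.6
```

Emit:
move_arm --offset '[[0,0,-3.2],[4.4,0,0],[4.4,0,0],[0,0,0],[0,0,2.8]]' --twist '[[0,0,0],[0,0,0],[0,0,0],[0,0,0],[0,0,0]]' --grip '[0,0,0,0,0]'

```text
time: 5.1
ee_pos: [0.4543, 0.0703, 0.1058]
tcp_rot: [-180.0, 0.3, -171.3]
wrist_force: [0.6, -0.1, -0.5]
opening: 0.0004
grasp_force: 0.0
```

Emit:
move_arm --offset '[[0,0,0],[0,0,0]]' --twist '[[0,0,0],[0,0,0]]' --grip '[0,0]'

```text
time: 5.3
ee_pos: [0.4532, 0.0701, 0.103]
tcp_rot: [-180.0, -0.1, -171.3]
wrist_force: [0.4, -0.2, -1.0]
opening: -0.0003
grasp_force: 0.0
```

```bash
python3 -c "
from h import *
plan(*boxw(-.0206,.068),.102,188.75)"
```

```text
t 5.3 pos [0.4532 0.0701 0.103 ] rot [-1.8000e+02 -1.2000e-01 -1.7128e+02] F [ 0.4 -0.2 -1. ] q [  8.8  -7.7 -19.   78.9  -0.    0.1] open -0.0003
twist [-0.    -0.002 -0.   ] cm before twist [-3.77  0.    0.09] cm after twist [-3.77  0.    0.1 ]
```

Pushing the lever to +x (tool -x) by about 3.5 cm in steps.

Emit:
move_arm --offset '[[-0.8,0,0],[-0.8,0,0],[-0.8,0,0],[-0.8,0,0],[-0.3,0,0]]' --twist '[[0,0,0],[0,0,0],[0,0,0],[0,0,0],[0,0,0]]' --grip '[0,0,0,0,0]'

```text
time: 5.8
ee_pos: [0.4893, 0.0757, 0.1032]
tcp_rot: [180.0, -0.0, -171.3]
wrist_force: [-2.0, -0.7, 0.7]
opening: -0.0002
grasp_force: 1.1
```

Emit:
move_arm --offset '[[-0.1,0,0],[-0.1,0,0],[0,0,0],[0,0,0]]' --twist '[[0,0,0],[0,0,0],[0,0,0],[0,0,0]]' --grip '[0,0,0,0]'

```text
time: 6.2
ee_pos: [0.4901, 0.0758, 0.1032]
tcp_rot: [-180.0, -0.0, -171.3]
wrist_force: [-2.5, -0.6, 0.8]
opening: 0.0
grasp_force: 0.9
```

Emit:
move_arm --offset '[[-0.1,0,0],[0,0,0],[0,0,0]]' --twist '[[0,0,0],[0,0,0],[0,0,0]]' --grip '[0,0,0]'

```text
time: 6.5
ee_pos: [0.4908, 0.0759, 0.1032]
tcp_rot: [180.0, -0.1, -171.3]
wrist_force: [-5.9, -0.5, 0.4]
opening: 0.0
grasp_force: 2.6
```

```bash
python3 look.py
```

```text
top blue n 0 mean None top pts []
side lever_tip 0.62 [233.3, 144.1] [0.5089 0.0764 0.0934]
side blue n 30 mean [0.5022 0.0744 0.0796] top pts [0.0933 0.0934 0.0963]
hinge [0.499  0.0772]
6.7
```

Emit:
move_arm --offset '[[-0.1,0,0],[0,0,0],[0,0,0]]' --twist '[[0,0,0],[0,0,0],[0,0,0]]' --grip '[0,0,0]'

```text
time: 7.0
ee_pos: [0.491, 0.0759, 0.1031]
tcp_rot: [180.0, -0.2, -171.3]
wrist_force: [-9.6, -1.9, 4.1]
opening: -0.0001
grasp_force: 5.2
```

Emit:
move_arm --offset '[[3,0,0],[0,0,0],[0,0,-5],[3,0,-5],[0,0,0]]' --twist '[[0,0,0],[0,0,0],[0,0,0],[0,0,0],[0,0,0]]' --grip '[0,0,0,0.4,0.4]'

```text
time: 7.5
ee_pos: [0.4383, 0.0678, 0.2025]
tcp_rot: [-180.0, 0.5, -171.3]
wrist_force: [1.4, 0.6, -0.2]
opening: 0.0282
grasp_force: 0.0
```

```bash
python3 look.py L1; python3 -c "
import cv2,numpy as np
cv2.imwrite('pics/L1.png',np.hstack([cv2.imread('pics/L1top.png'),cv2.imread('pics/L1side.png')]))
from h import *
plan(.5208,-.2866,.10,167.2)"
```

```text
top lever_tip 0.38 [177.5, 230.5] [0.499  0.0821 0.085 ]
top blue n 62 mean [0.4999 0.0771 0.0853] top pts [0.0976 0.0984 0.0987]
side lever_tip 0.52 [232.3, 143.9] [0.507  0.079  0.0944]
side blue n 36 mean [0.5005 0.0741 0.0815] top pts [0.0956 0.0957 0.0957]
hinge [0.499  0.0772]
7.7
t 7.7 pos [0.4376 0.0677 0.1955] rot [-180.      0.   -171.28] F [ 0.1 -0.1 -0.5] q [  8.8 -10.5 -11.2  89.3  -0.    0.1] open 0.0342
twist [0.    0.    0.376] cm before twist [ -2.85 -36.28   9.55] cm after twist [-15.96 -32.71   9.55]
```

View pics/L1.png

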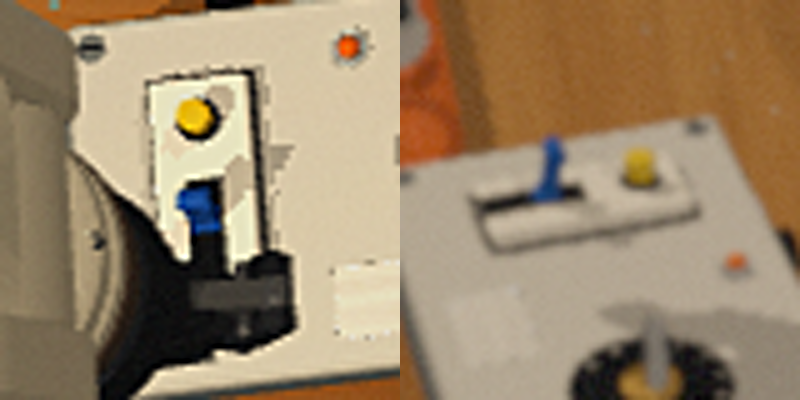

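The lever stands upright and latched, at (195,205) in the top view and (550,170) in the side view. Next I move to the knob.

Emit:
move_arm --offset '[[0,0,0],[0,0,0],[0,0,0],[-2,-4.1,0],[-2,-4.1,0]]' --twist '[[0,0,0.125],[0,0,0.125],[0,0,0.126],[0,0,0],[0,0,0]]' --grip '[0.4,0.4,0.4,0.4,0.4]'

```text
time: 8.2
ee_pos: [0.4582, -0.0214, 0.1947]
tcp_rot: [-180.0, -0.1, 167.3]
wrist_force: [1.1, 0.3, 0.4]
opening: 0.0343
grasp_force: 0.0
```

Emit:
move_arm --offset '[[-2,-4.1,0],[-2,-4.1,0],[-2,-4.1,0],[-2,-4.1,0],[-2,-4.1,0]]' --twist '[[0,0,0],[0,0,0],[0,0,0],[0,0,0],[0,0,0]]' --grip '[0.4,0.4,0.4,0.4,0.4]'

```text
time: 8.7
ee_pos: [0.5102, -0.2453, 0.1943]
tcp_rot: [180.0, -0.1, 167.2]
wrist_force: [-0.4, 0.0, 0.9]
opening: 0.034
grasp_force: 0.0
```

Emit:
move_arm --offset '[[-2,-4,0],[0,0,5],[0,0,4.5],[0,0,0],[0,0,0]]' --twist '[[0,0,0],[0,0,0],[0,0,0],[0,0,0],[0,0,0]]' --grip '[0.4,0.4,0.4,0.4,0.4]'

```text
time: 9.2
ee_pos: [0.5202, -0.2863, 0.1006]
tcp_rot: [180.0, -0.1, 167.2]
wrist_force: [0.4, 0.6, 0.4]
opening: 0.0343
grasp_force: 0.0
```

```bash
python3 -c "
from h import *
plan(.5208,-.2866,.042,167.2)
ims=[]
for n,(u,v) in (('top',(352,232)),('side',(262,300))):
    c=viewer.camera(n);ims.append(cv2.resize(c['color'][v-40:v+40,u-40:u+40],(400,400),interpolation=2))
save('k1.png',np.hstack(ims))"
```

```text
t 9.2 pos [ 0.5202 -0.2863  0.1006] rot [ 1.7996e+02 -1.5000e-01  1.6719e+02] F [0.4 0.6 0.4] q [-28.8  10.8  -0.3  79.   -0.  -16. ] open 0.0343
twist [ 0.001 -0.003 -0.   ] cm before twist [-0.08 -0.02  5.86] cm after twist [-0.07 -0.01  5.86]
```

View pics/k1.png

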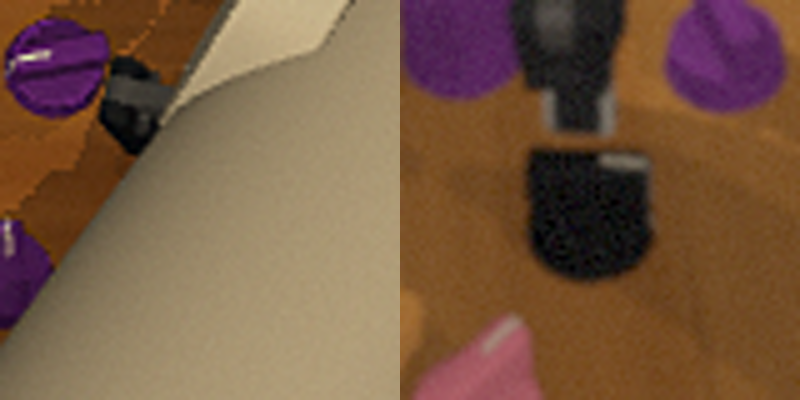

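The fingers are above the black knob's bar (side view, (585,110)), so I go down and grip.

Emit:
move_arm --offset '[[-0.05,0,3],[0,0,2.8],[0,0,0],[0,0,0]]' --twist '[[0,0,0],[0,0,0],[0,0,0],[0,0,0]]' --grip '[0.4,0.4,0.4,0.4]'

```text
time: 9.7
ee_pos: [0.522, -0.287, 0.0455]
tcp_rot: [-180.0, 0.1, 167.2]
wrist_force: [-0.4, -0.7, 0.3]
opening: 0.0344
grasp_force: 0.0
```

Emit:
move_arm --offset '[[0,0,0],[0,0,0],[0,0,0],[0,0,0],[0,0,0]]' --twist '[[0,0,0],[0,0,0],[0,0,0],[0,0,0],[0,0,0]]' --grip '[0,0,0,0,0]' --force 60

```text
time: 10.2
ee_pos: [0.5225, -0.2875, 0.046]
tcp_rot: [-179.9, 0.2, 167.2]
wrist_force: [0.6, 0.4, 5.6]
opening: 0.0116
grasp_force: 59.3
```

```bash
python3 -c "
from h import *
plan(.5312,-.0487,.16,181.5)"
```

```text
t 10.2 pos [ 0.5225 -0.2875  0.046 ] rot [-179.94    0.24  167.18] F [0.6 0.4 5.6] q [-28.8  12.1  -4.9  72.7   0.  -16. ] open 0.0116
twist [-0.002  0.004 -0.25 ] cm before twist [  4.4   23.46 -11.44] cm after twist [ -1.5   23.84 -11.4 ]
```

Emit:
move_arm --offset '[[0,0,-1],[0,0,-3],[0,0,-4],[0,0,-3.5],[0,0,0]]' --twist '[[0,0,0],[0,0,0],[0,0,-0.125],[0,0,-0.125],[0,0,0]]' --grip '[0,0,0,0,0]'

```text
time: 10.7
ee_pos: [0.523, -0.2878, 0.1653]
tcp_rot: [-179.7, 0.5, -178.3]
wrist_force: [-0.2, 0.2, 0.1]
opening: 0.0109
grasp_force: 58.5
```

Emit:
move_arm --offset '[[-0.3,4.5,0],[-0.3,4.5,0],[-0.3,4.5,0],[-0.3,4.5,0],[-0.3,4.5,0]]' --twist '[[0,0,0],[0,0,0],[0,0,0],[0,0,0],[0,0,0]]' --grip '[0,0,0,0,0]'

```text
time: 11.2
ee_pos: [0.53, -0.0598, 0.159]
tcp_rot: [-180.0, 0.1, -178.6]
wrist_force: [2.0, -0.3, -1.4]
opening: 0.0116
grasp_force: 58.7
```

Emit:
move_arm --offset '[[0,0,0],[0,0,0]]' --twist '[[0,0,0],[0,0,0]]' --grip '[0,0]'

```text
time: 11.4
ee_pos: [0.5304, -0.0606, 0.1588]
tcp_rot: [-180.0, 0.0, -178.4]
wrist_force: [-0.6, 0.1, -0.7]
opening: 0.0115
grasp_force: 58.8
```

Run:
```python
from h import *
np.set_printoptions(precision=4,suppress=True)
plan(.5331,-.0487,.15,181.5)
cs=[viewer.camera("side") for _ in range(4)];c=cs[-1]
col=np.mean([k["color"] for k in cs],0);X=cloud(dict(c,depth=np.median([k["depth"] for k in cs],0)))
o=bot.get_obs();p=o["ee_pos"];u,v=proj(c,[[p[0],p[1],p[2]-.03]])[0].astype(int);print(u,v)
k=(np.hypot(X[...,0]-p[0],X[...,1]-p[1])<.04)&(X[...,2]<p[2]-.026)&(X[...,2]>p[2]-.055)&(col.max(-1)<60)
print(k.sum(),np.nanpercentile(X[k],[1,50,99],axis=0),cv2.minEnclosingCircle((X[k][:,:2]*1000).astype(np.float32)))
save("h1.png",cv2.resize(col.astype(np.uint8)[v-50:v+50,u-60:u+60],(720,600),interpolation=2))
```

```text
t 11.4 pos [ 0.5304 -0.0606  0.1588] rot [-179.98    0.04 -178.4 ] F [-0.6  0.1 -0.7] q [-6.5  1.9 -3.6 84.5 -0.  -8.1] open 0.0115
twist [-0.     0.001  0.002] cm before twist [-0.31  1.18  0.88] cm after twist [-0.3   1.18  0.88]
249 168
216 [[ 0.5086 -0.0846  0.1147]
 [ 0.5266 -0.0783  0.1261]
 [ 0.5457 -0.0677  0.1314]] ((527.0963134765625, -71.62834167480469), 18.962623596191406)
```

View pics/h1.png

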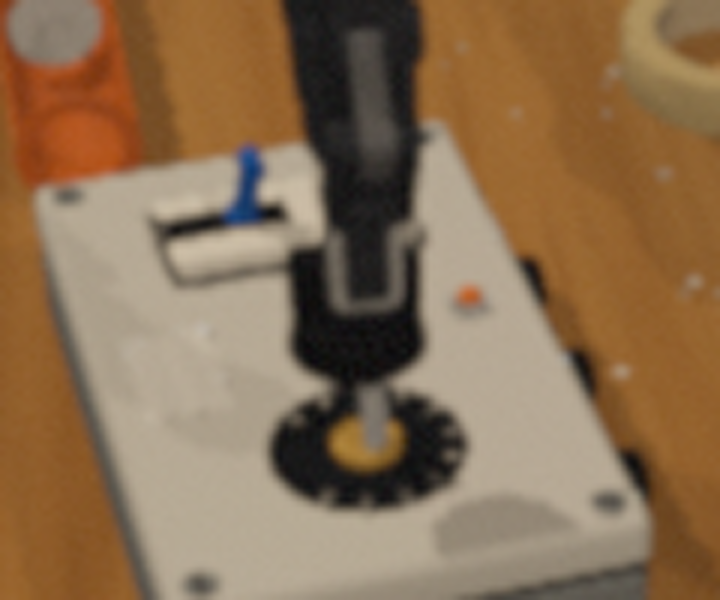

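The knob hangs level above the spindle (skirt x 292–427, shaft about (371,400)), with the lever still up. Next I measure the knob against the spindle.

Run:
```python
from h import *
np.set_printoptions(precision=4,suppress=True)
c=viewer.camera("side");d=np.load("side.npz");c0={k:d[k] for k in d}
def xat(c,u,y,z):
    P=np.array([[.52,y,z],[.54,y,z]]);q=proj(c,P)[:,0];return np.interp(u,q,P[:,0])
g=c["color"].astype(float).mean(-1);o=bot.get_obs();p=o["ee_pos"]
for v in range(162,182,2):
    row=g[v,225:275];dk=np.where(row<45)[0]
    if len(dk): print(v,225+dk[0],225+dk[-1],end="; ")
print()
v0=proj(c,[[.53,p[1],p[2]-.038]])[0,1];print("row of skirt mid",v0)
# skirt centre from columns near that row
cc=[]
for v in range(int(v0)-3,int(v0)+2):
    row=g[v,225:275];bg=row[:5].mean();fg=row[22:26].mean();m=(row<(100+fg)/2).astype(int);k=np.where(m)[0]
    cc.append((225+k[0],225+k[-1]))
m=np.mean(cc);print(cc,"knob x",xat(c,m,p[1],p[2]-.038),"TCP x",p[0])
# spindle columns in first picture
s=c0["color"].astype(float);sat=s.max(-1)-s.min(-1)
for zz in(.085,.078):
    vv=int(round(proj(c0,[[.531,-.0495,zz]])[0,1]));print(vv,c0["color"][vv,242:260].mean(-1).astype(int),"model col",proj(c0,[[.5312,-.0487,zz]])[0])
print("x for col 250/251/252",[xat(c0,u,-.0495,.082) for u in(250,251,252)])
```

```text
162 237 257; 164 238 257; 166 238 257; 168 238 257; 170 239 257; 172 239 257; 174 238 258; 176 238 258; 178 239 256; 180 242 253; 
row of skirt mid 171.84239629933154
[(np.int64(238), np.int64(258)), (np.int64(238), np.int64(258)), (np.int64(238), np.int64(258)), (np.int64(238), np.int64(258)), (np.int64(238), np.int64(258))] knob x 0.5279912769691029 TCP x 0.5302392457247864
182 [121 114 107 104  99  90  87  99 112 113 104  91  93 107 111 112 119 125] model col [249.6281 181.9053]
185 [ 53  57  30  15  16  22  49  84 106 112 102  77  43  32  28  21  16  27] model col [249.7626 184.6952]
x for col 250/251/252 [np.float64(0.5317486662712627), np.float64(0.5337260147856465), np.float64(0.5357033633000303)]
```

Emit:
move_arm --offset '[[-0.27,1.13,0],[0,0,1.0],[0,0,0.6],[0,0,0],[0,0,0]]' --twist '[[0,0,0],[0,0,0],[0,0,0],[0,0,0],[0,0,0]]' --grip '[0,0,0,0,0]'

```text
time: 12.15
ee_pos: [0.5324, -0.0502, 0.1418]
tcp_rot: [180.0, -0.0, -178.5]
wrist_force: [-0.3, -1.2, -0.2]
opening: 0.0115
grasp_force: 58.8
```

Emit:
move_arm --offset '[[0,0,0.2],[0,0,0.2],[0,0,0.1],[0,0,0],[0,0,0]]' --twist '[[0,0,0],[0,0,0],[0,0,0],[0,0,0],[0,0,0]]' --grip '[0,0,0,0,0]'

```text
time: 12.65
ee_pos: [0.5326, -0.0501, 0.1372]
tcp_rot: [-180.0, -0.0, -178.5]
wrist_force: [0.1, -0.3, -0.3]
opening: 0.0113
grasp_force: 58.8
```

Emit:
move_arm --offset '[[-0.04,0.06,0],[0,0,0.15],[0,0,0.15],[0,0,0],[0,0,0]]' --twist '[[0,0,0],[0,0,0],[0,0,0],[0,0,0],[0,0,0]]' --grip '[0,0,0,0,0]'

```text
time: 13.15
ee_pos: [0.533, -0.0493, 0.134]
tcp_rot: [180.0, -0.0, -178.5]
wrist_force: [0.5, 1.7, -1.9]
opening: 0.0114
grasp_force: 58.7
```

Emit:
move_arm --offset '[[0,0,0.15],[0,0,0.15],[0,0,0],[0,0,0]]' --twist '[[0,0,0],[0,0,0],[0,0,0],[0,0,0]]' --grip '[0,0,0,0]'

```text
time: 13.55
ee_pos: [0.533, -0.0493, 0.131]
tcp_rot: [180.0, -0.0, -178.5]
wrist_force: [0.3, 3.2, -1.3]
opening: 0.011
grasp_force: 58.7
```

```bash
python3 -c "
from h import *
print(bot.get_obs()['torque'])"
```

```text
[ 0.71278116 -0.05309587 -0.02596164]
```

Entering, with a light side load in +y. I ease over and continue down.

Emit:
move_arm --offset '[[0,0.05,0],[0,0,0.15],[0,0,0.15],[0,0,0.1],[0,0,0]]' --twist '[[0,0,0],[0,0,0],[0,0,0],[0,0,0],[0,0,0]]' --grip '[0,0,0,0,0]'

```text
time: 14.05
ee_pos: [0.5329, -0.049, 0.127]
tcp_rot: [-180.0, -0.0, -178.5]
wrist_force: [1.4, 1.6, 0.1]
opening: 0.0118
grasp_force: 58.7
```

Emit:
move_arm --offset '[[0,0,0.15],[0,0,0.15],[0,0,0],[0,0,0]]' --twist '[[0,0,0],[0,0,0],[0,0,0],[0,0,0]]' --grip '[0,0,0,0]'

```text
time: 14.45
ee_pos: [0.533, -0.049, 0.124]
tcp_rot: [-180.0, -0.0, -178.5]
wrist_force: [0.2, 2.0, -1.3]
opening: 0.0117
grasp_force: 58.6
```

Emit:
move_arm --offset '[[0,0,0.15],[0,0,0.15],[0,0,0.1],[0,0,0]]' --twist '[[0,0,0],[0,0,0],[0,0,0],[0,0,0]]' --grip '[0,0,0,0]'

```text
time: 14.85
ee_pos: [0.5332, -0.049, 0.1205]
tcp_rot: [-180.0, 0.0, -178.5]
wrist_force: [-1.7, 1.6, 4.7]
opening: 0.0112
grasp_force: 59.3
```

Emit:
move_arm --offset '[[0,0,0.15],[0,0,0.15],[0,0,0],[0,0,0]]' --twist '[[0,0,0],[0,0,0],[0,0,0],[0,0,0]]' --grip '[0,0,0,0]'

```text
time: 15.25
ee_pos: [0.5332, -0.049, 0.1178]
tcp_rot: [-180.0, 0.0, -178.5]
wrist_force: [-1.8, 1.7, 7.3]
opening: 0.0117
grasp_force: 59.6
```

Emit:
move_arm --offset '[[0,0,0.15],[0,0,0.15],[0,0,0],[0,0,0]]' --twist '[[0,0,0],[0,0,0],[0,0,0],[0,0,0]]' --grip '[0,0,0,0]'

```text
time: 15.65
ee_pos: [0.5332, -0.049, 0.1151]
tcp_rot: [-180.0, 0.1, -178.5]
wrist_force: [-2.3, 2.0, 9.0]
opening: 0.0113
grasp_force: 60.1
```

Emit:
move_arm --offset '[[0,0,0.1],[0,0,0],[0,0,0]]' --twist '[[0,0,0],[0,0,0],[0,0,0]]' --grip '[0,0,0]'

```text
time: 15.95
ee_pos: [0.5333, -0.049, 0.1147]
tcp_rot: [-180.0, 0.1, -178.5]
wrist_force: [-3.8, 2.5, 12.4]
opening: 0.0113
grasp_force: 60.6
```

Stop reached: TCP at 0.1147 and the force is climbing past the spring's 10 N. I add a little more push and verify.

Emit:
move_arm --offset '[[0,0,0.1],[0,0,0],[0,0,0],[0,0,0]]' --twist '[[0,0,0],[0,0,0],[0,0,0],[0,0,0]]' --grip '[0,0,0,0]'

```text
time: 16.35
ee_pos: [0.5334, -0.049, 0.1145]
tcp_rot: [-180.0, 0.1, -178.5]
wrist_force: [-6.8, 2.9, 19.5]
opening: 0.0115
grasp_force: 61.4
```

Run:
```python
from h import *
c=viewer.camera("side");save("f1.png",cv2.resize(c["color"][110:330,150:400],(680,598),interpolation=2))
o=bot.get_obs();print(o["time"],o["ee_pos"],o["wrist_force"],o["torque"],o["opening"],o["grasp_force"])
```

```text
16.4 [ 0.53344731 -0.04899513  0.11450365] [-5.56792822  2.5557928  19.19055261] [ 0.54612014  1.34551526 -0.02600449] 0.011193009620999951 61.39482021331787
```

View pics/f1.png

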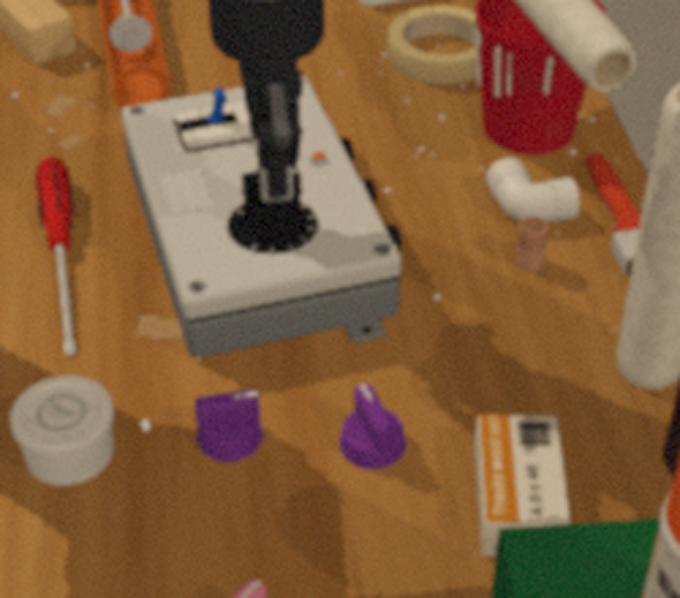

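The knob sits low on the dial at (272,215), the lever is up at (217,105), and the other objects are where they were.

```bash
python3 -c "
from workcell import bot
print(bot.job_done())"
```

```text
the job is handed in; nothing more can be done
None
```

The job is handed in: the button tripped the lever, the lever was lifted back and latched, and the black knob is home on the spindle, still gripped and pressed to the stop with about 19 N; the run took about 16 of the 61 s, and the verdict was not reported back.

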